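Flush the drying cabinet with the pull-out damper knob

TASK

Flush the lacquer drying cabinet: pull the green knob straight out to its first click, never as far as the second, let go of it and leave it standing open by itself for about three seconds, then push it back in until it is fully home against its stop and take the hand away. Feel your way and do not force it (stay well under 40 N). Leave the red knob shut and the bowl, tin and cork block where they are.

Things in the scene. Friction and masses are not known exactly. Their poses are not given: they have to be found in the camera images.
- green_box: Grey steel damper box with the green knob, bolted to the bench: 150 mm wide (y), 160 mm deep (x), 153 mm high at the top of its sloped front panel. Origin: centre of the underside; x points to the back, away from the knob, z up. A duct stub with a green flap stands on its rear top, to 160 mm high; the flap lifts as the knob is pulled (0.9 rad at the first click).
- red_box: The same damper box with a red knob and flap, to be left alone; same size, frame and layout. The two boxes can stand either way round, left or right.
- green_panel (a point): Centre of the green box's flat front panel, (-40, 0, 90) mm in the box frame; axes parallel to the box's. The panel leans back 25 degrees: its outward normal, the direction of pull, is n = (-0.906, 0, 0.423) in the box frame; up the panel is u = (0.423, 0, 0.906). Its top edge is 70 mm from this point along u. The knob's stem comes out here along n (brass collar 10 mm high).
- green_knob (a joint): Travel of the green knob along n, in m: 0 = fully home on a hard stop (it may start up to 4 mm out), 0.020 = first click, where it stays by itself, 0.038 = second click (too far). Pulling from home meets 2 N; near 5 mm it stiffens to about 11 N, then eases; only past 14 mm does it jump out to the first click. Beyond 22 mm it stiffens at once to about 16 N, towards the second click.
- green_face (a point): Centre of the front face of the green palm knob; axes as the box's. Round plastic head 72 mm across, 22 mm thick along n, on a steel stem 15 mm thick. The face stands 72 mm out of the panel along n when home. Pushing in from the first click takes about 11 N; inside 10 mm the knob jumps in but stops about 5 mm short of home, held by 2 N of friction: press it on to the stop.
- green_rim (a point): Top of the back edge of the green knob's rim, 36 mm from the knob's axis along u, 19 mm behind the face along n; moves with the knob. Behind it, between head and panel, is a gap of 50 mm (home), open from above, where fingertips can hook behind the rim and pull. Axes as the box's.
- red_knob (a joint): Travel of the red knob, likewise in m; 0 = home, to stay there.
- red_face (a point): The same point of the red knob.
- bowl_mid (a point): Dark red lacquer bowl, 110 mm across and 55 mm high, standing on the bench in front of the boxes; the point is on its axis half-way up.
- tin_mid (a point): Steel lacquer tin, 66 mm diameter, 100 mm high, upright at the left; the point is its centre.
- block_mid (a point): Cork rubbing block 120 x 55 x 30 mm, lying at the right; the point is its centre.

How it is judged (in metres and radians):
On the way:
1. the green knob stands at its first click (16 to 24 mm out) and is not touched, for 2 s (value of joint green_knob between 0.016 and 0.024 m and contact force between each of the arm, the fingers and green_box below 0.3 N), for 2 s.
At the end, for the whole second after the job is handed in: After having stood untouched at its first click for 2 s, the green knob is fully home (less than 1.8 mm out) and released; the red knob is still home (less than 3 mm out); the bowl, tin and cork block are within 20 mm of where they stood (value of joint green_knob below 0.0018 m and value of joint red_knob below 0.003 m and contact force between the fingers and green_box below 0.3 N and distance of each of bowl_mid, tin_mid, block_mid from where it was at the start of the episode below 0.02 m).
It fails at once if the green knob is pulled beyond its first click (more than 27 mm out) (value of joint green_knob above 0.027 m).
It fails at once if the red knob is pulled (more than 5 mm out) (value of joint red_knob above 0.005 m).
It fails at once if a box or knob is forced (more than 40 N) (contact force between any of the fingers, the arm and green_box above 40 N or contact force between any of the arm, the fingers and red_box above 40 N).
It fails at once if the bowl, tin or cork block is moved more than 20 mm (distance of any of bowl_mid, tin_mid, block_mid from where it was at the start of the episode above 0.02 m).
It also fails if it takes over 64 s, if anything falls off the work surface, if the arm or the gripper's body presses on something with over 40 N, if the wrist force passes 120 N, or if a joint passes its speed limit or range.

ROBOT

A 7-joint arm with a two-finger parallel gripper is mounted at the origin on the work surface. World frame = base frame: x ahead of the robot, y to its left, z up, the work surface at z = 0. Lengths are in m, angles in degrees, forces in N, time in s.
With the tool pointing down it reaches from about 0.425 to 0.95 m from the base axis. Payload 4.7 kg.
Tool frame: the origin (TCP) lies at the very end of the fingers, on their centre line; the grasp point (between the pads) lies arm.tcp_to_grasp behind it (arm.tcp_to_grasp is the distance from the TCP to the grasp point, in m); z points along the fingers, y is the line along which they close (so a half turn about z gives the same grasp; the last joint's range is limited). The gripper opens to 85 mm and grips with 20 to 120 N. Pads are 22 mm wide; open, the fingers measure 114 mm over their backs; the gripper's body (76 mm by 85 mm) begins 54 mm behind the grasp point. The pads swing forward as they close: fully open they stand 13 mm farther back than shut.
Start: joints at [63.432, 26.849, -2.785, 87.806, 1.381, 65.374, -4.715], TCP at [0.284, -0.612, 0.231] pointing down, gripper open.
Joint ranges: [-148.3, 148.3], [-19.14, 114.17], [-79.39, 73.82], [5.75, 140.21], [-59.74, 239.74], [12.07, 113.84], [-152.46, 152.46]. Speed limits (degrees/s): [147.25, 147.25, 180, 180, 180, 180, 180].

INTERFACE

Orientations are given as [roll, pitch, yaw] about the fixed x, y, z axes, in that order (R = Rz(yaw) Ry(pitch) Rx(roll)).
In Python, from bench import arm, grab_frame, boxes_of, regions_of gives the robot as it stands.
- The arm moves only by the tool arm_command, never from a script. Its argument "plan" is text: rows parted by semicolons, each of 5 numbers parted by spaces: the gripper's target within -1 to 1 (fully open at 1, half-way at 0, shut at -1), then the shift along the tool's x, y, z in mm, then the turn about the tool's z in degrees. A call has 1 to 20 rows; each row shifts and turns the commanded pose from where the row before left it, along the tool's axes as they then stand; what a row does not reach is not made up. A row lasts 1/12 s, in which the tool goes at most 41.7 mm and 7.16 degrees, less where a joint would pass 70% of its speed; a pose out of reach is approached as far as the arm can. A call with a gripper value outside its range is refused whole. The fingers move at their own pace and stop on an object; "squeeze" is the grip in N (left out, the last holds). Time passes only in rows, so rows that do not move let the fingers close. It gives the time, the measured TCP pose, the force, the opening and the grip force at its end, in the units of the state.
- arm.get_state(): the state, without advancing time (a new reading comes with each control period).
- grab_frame(name): name is "scene" or "side" or "wrist"; returns a dict with "image" (400x640x3 uint8, red, green, blue), "depth" (400x640 float32, m along the optical axis (not along the pixel's ray), 0 where there is no reading), "camera_matrix" (3x3 intrinsics, pixels), "D" ([k1, k2, p1, p2, k3] as OpenCV has them; the pictures are not rectified), "world_to_cam" (4x4, takes a point from world to camera coordinates). Camera axes: x right, y down, z forward; pixel columns grow to the right and rows downward; lengths in m; the calibration is good to about 2 mm. A picture is of the moment at which its call begins.
- arm.close_job(): hands the job in; it is judged then, once.
Trained networks look in a picture, given as the dict that the camera call returned (one of the last four; its "shot" number tells which), for a name from the list of things; names that differ only in an ending like _2 or _b are one class to them, and where a whole thing is asked for, a point or a joint stands for the part that bears it (a point fixed in the world has none). Each returns a list of dicts, best first, with "conf" (0 to 1); they miss things now and then, are a little off and sometimes report something else, mostly with a low value. They report only what shows in the picture. A call takes as long as a camera call.
- boxes_of(name, picture): "centre" ([row, column] in pixels, amid what is visible of it).
- regions_of(name, picture): "pixels" (400x640 bool, what is visible of it) and "centre" ([row, column] in pixels, amid what is visible of it).
The state is a dict: "time_s": time; "joint_positions": joint angles; "joint_vel": joint speeds; "joint_torque": joint torques, N m; "ee_pos": TCP position; "tcp_rot": TCP orientation; "ft_force": force on the tool from outside, world axes, zero at the start; "ft_torque": the same for the moment, N m; "width": opening from 0.0 (shut) to 1.0 (fully open); "grasp_force": force on a finger pad.
Only numpy, scipy, OpenCV 4.12 (cv2) and the standard library are available. Lean on these libraries where they do the work, as an engineer would, in place of code of your own. Each camera call takes 0.05 s, during which the arm holds its last target. There are 200 camera calls.

## Working session

There is one attempt and no reset: what is moved stays moved. The work goes in short steps, Python scripts to look and compute and a tool call to move; the robot and the scene stay as the last step left them, time stands still between calls to the robot, and variables do not carry over. Pictures are saved under pics/ and viewed, at most 10 in all, crops included, and the job is handed in when it is done.

Besides the shell and the picture viewer there is one more tool, called as a command line: name --argument value ..., lists and objects as JSON in quotes. arm_command: Moves the arm, as the interface text tells. Its arguments: {"type":"object","properties":{"plan":{"type":"string"},"squeeze":{"type":"number"}},"required":["plan"]}

```bash
mkdir -p pics; cat > h.py <<'E'
import numpy as np, cv2
from bench import arm, grab_frame, boxes_of, regions_of
from scipy.spatial.transform import Rotation as R
def pts(f,mask):
    r,c=np.nonzero(mask&(f["depth"]>0)); d=f["depth"][r,c]
    p=cv2.undistortPoints(np.stack([c,r],1).astype(np.float64)[:,None],f["camera_matrix"],np.array(f["D"]))[:,0]
    P=np.c_[p*d[:,None],d,np.ones(len(d))]
    return (P@np.linalg.inv(f["world_to_cam"]).T)[:,:3]
E
python3 - <<'E'
from h import *
for n in ["scene","side"]:
    f=grab_frame(n); cv2.imwrite(f"pics/{n}0.png",f["image"][:,:,::-1])
    print(n,"cam at",np.linalg.inv(f["world_to_cam"])[:3,3].round(3))
    for k in ["green_box","red_box","green_face","red_face","bowl_mid","tin_mid","block_mid"]:
        g=regions_of(k,f)[:2]
        for o in g:
            P=pts(f,o["pixels"])
            if len(P): print(k,round(o["conf"],2),np.round(o["centre"]),len(P),np.median(P,0).round(3),np.percentile(P,2,0).round(3),np.percentile(P,98,0).round(3))
s=arm.get_state(); print({k:s[k] for k in ["time_s","ee_pos","tcp_rot","ft_force","width"]},arm.tcp_to_grasp)
E
```

```text
scene cam at [ 0.14  -0.037  1.321]
green_box 0.67 [191. 394.] 4078 [ 0.59  -0.167  0.133] [ 0.494 -0.243  0.031] [ 0.69  -0.097  0.164]
red_box 0.56 [174. 276.] 3925 [0.614 0.153 0.132] [0.519 0.083 0.031] [0.714 0.233 0.161]
green_face 0.75 [226. 394.] 519 [ 0.506 -0.167  0.131] [ 0.489 -0.201  0.062] [ 0.554 -0.135  0.152]
green_face 0.38 [205. 276.] 441 [0.531 0.144 0.131] [0.513 0.114 0.099] [0.572 0.173 0.151]
red_face 0.7 [206. 276.] 467 [0.53  0.144 0.13 ] [0.513 0.114 0.096] [0.576 0.176 0.151]
bowl_mid 0.65 [254. 344.] 1251 [ 0.447 -0.051  0.025] [ 0.391 -0.1    0.002] [ 0.49  -0.001  0.058]
tin_mid 0.59 [192. 192.] 687 [0.566 0.387 0.095] [0.543 0.364 0.01 ] [0.603 0.423 0.105]
tin_mid 0.31 [228. 389.] 471 [ 0.505 -0.167  0.131] [ 0.489 -0.199  0.099] [ 0.551 -0.136  0.152]
block_mid 0.86 [218. 480.] 894 [ 0.59  -0.426  0.031] [ 0.534 -0.459  0.008] [ 0.652 -0.397  0.036]
side cam at [-0.205  0.521  0.962]
green_box 0.91 [173. 353.] 3586 [ 0.585 -0.139  0.116] [ 0.493 -0.237  0.008] [ 0.689 -0.092  0.163]
red_box 0.68 [215. 255.] 4282 [0.604 0.181 0.121] [0.516 0.09  0.008
[... 226 characters left out ...]
ace 0.76 [223. 280.] 533 [0.526 0.152 0.125] [0.511 0.118 0.092] [0.551 0.181 0.151]
bowl_mid 0.88 [228. 360.] 992 [ 0.453 -0.062  0.032] [ 0.388 -0.099  0.002] [0.489 0.001 0.057]
bowl_mid 0.59 [223. 281.] 495 [0.526 0.151 0.126] [0.512 0.118 0.097] [0.545 0.18  0.151]
tin_mid 0.61 [275. 193.] 995 [0.553 0.401 0.083] [0.542 0.37  0.007] [0.602 0.428 0.104]
block_mid 0.71 [158. 418.] 575 [ 0.585 -0.417  0.029] [ 0.532 -0.458  0.003] [ 0.651 -0.395  0.035]
{'time_s': 0.8, 'ee_pos': array([ 0.28436342, -0.61220516,  0.23134918]), 'tcp_rot': array([ 1.79994756e+02, -1.59838614e-03,  2.49135879e+01]), 'ft_force': array([-0.13311895,  0.2370578 , -0.08824339]), 'width': 0.9977713772538904} 0.0187
```

View pics/scene0.png

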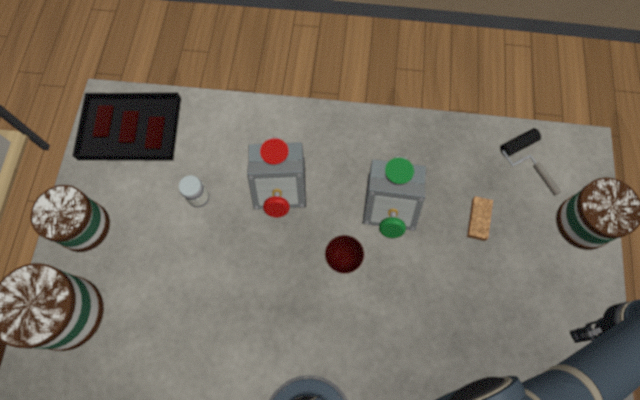

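View pics/side0.png

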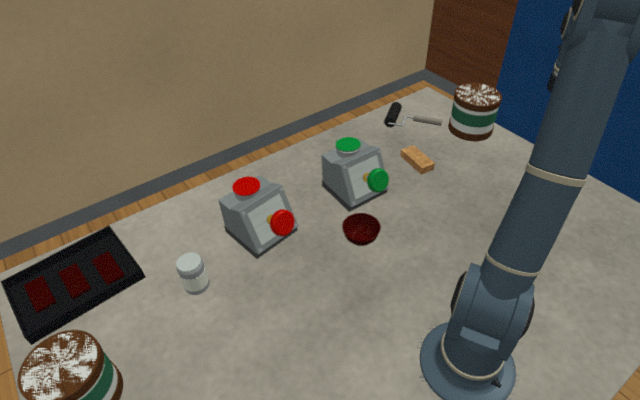

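Scene view: the red box is on the left (knob at about row 206, col 276). The green box is on the right (knob at about row 228, col 392), the bowl lies in front at (254, 344), and the cork is at (218, 480). The side view agrees, so the networks' low-confidence duplicates are wrong. Next I'll fit the green box pose.

```bash
cat >> h.py <<'E'
N=np.array([-.906,0,.423]);U=np.array([.423,0,.906])
E
python3 - <<'E'
from h import *
for n in ["scene","side"]:
    f=grab_frame(n)
    b=regions_of("green_box",f)[0]["pixels"]; k=[o for o in regions_of("green_face",f)if abs(np.median(pts(f,o["pixels"])[:,1])+.165)<.02][0]["pixels"]
    P=pts(f,b); T=P[(abs(P[:,2]-.153)<.004)&(P[:,0]>.54)]
    (c,w,a)=cv2.minAreaRect((T[:,:2]*1000).astype(np.float32)); print(n,"top rect",c,w,a,len(T))
    K=pts(f,cv2.erode(k.astype(np.uint8),np.ones((3,3)))>0)
    for name,Q,ref in [("face",K,None),("panel",P[(P[:,2]>.04)&(P[:,2]<.145)&(P[:,0]>.53)],None)]:
        best=0;rng=np.random.default_rng(0)
        for _ in range(800):
            q=Q[rng.choice(len(Q),3,0)];m=np.cross(q[1]-q[0],q[2]-q[0])
            l=np.linalg.norm(m)
            if l<1e-5: continue
            m/=l; m*=np.sign(m[2])
            if m[2]>.6 or m[2]<.25 or m[0]>-.6: continue
            i=abs((Q-q[0])@m)<.002
            if i.sum()>best: best=i.sum();I=i
        q=Q[I];m=np.linalg.svd(q-q.mean(0))[2][2];m*=np.sign(m[2])
        print(name,I.sum(),len(Q),"n",m.round(3),"yaw",np.degrees(np.arctan2(-m[1],-m[0])).round(1),"mid",((q.min(0)+q.max(0))/2).round(4),"mean",q.mean(0).round(4),q.min(0).round(3),q.max(0).round(3))
E
```

```text
scene top rect (643.6602783203125, -173.68756103515625) (149.2564697265625, 113.84138488769531) 87.27731323242188 332
face 238 405 n [-0.899  0.044  0.437] yaw -2.8 mid [ 0.5019 -0.1661  0.1283] mean [ 0.5013 -0.1662  0.1271] [ 0.488 -0.197  0.101] [ 0.516 -0.135  0.155]
panel 854 2331 n [-0.903  0.028  0.429] yaw -1.8 mid [ 0.5632 -0.1701  0.0925] mean [ 0.5676 -0.1686  0.101 ] [ 0.536 -0.245  0.04 ] [ 0.59  -0.095  0.145]
side top rect (641.9266967773438, -168.81240844726562) (148.37924194335938, 110.68291473388672) 88.10311126708984 180
face 202 324 n [-0.892  0.039  0.45 ] yaw -2.5 mid [ 0.5009 -0.162   0.1256] mean [ 0.5003 -0.1625  0.1256] [ 0.486 -0.193  0.098] [ 0.516 -0.131  0.154]
panel 623 2068 n [-0.904  0.043  0.426] yaw -2.7 mid [ 0.5661 -0.1666  0.0923] mean [ 0.5684 -0.1503  0.1008] [ 0.539 -0.241  0.04 ] [ 0.593 -0.092  0.145]
```

arm_command --plan "-1 0 0 0 6.9;-1 0 0 0 6.9;-1 0 0 0 6.9;-1 0 0 0 6.8;-1 16 -28.6 0 0;-1 16 -28.6 0 0;-1 16 -28.6 0 0;-1 16 -28.6 0 0;-1 16 -28.6 0 0;-1 16 -28.6 0 0;-1 16 -28.6 0 0;-1 16 -28.6 0 0;-1 16 -28.6 0 0;-1 16 -28.6 0 0;-1 16 -28.6 0 0;-1 16 -28.6 0 0;-1 16 -28.6 0 0;-1 16 -28.6 0 0;-1 16 -28.6 0 0;-1 16 -28.6 0 0" --squeeze 20

```text
time_s: 2.77
ee_pos: [0.5615, -0.1652, 0.2316]
tcp_rot: [180.0, -0.0, -2.6]
ft_force: [-0.2, -1.1, 0.0]
width: 0.001
grasp_force: 0.0
```

```bash
python3 - <<'E'
from h import *
f=grab_frame("wrist"); cv2.imwrite("pics/w1.png",f["image"][:,:,::-1])
print(arm.get_state()["ee_pos"])
for k in ["green_face","green_box"]:
  for o in regions_of(k,f)[:2]:
    P=pts(f,o["pixels"])
    if len(P): print(k,o["conf"],o["centre"],len(P),np.percentile(P,[1,50,99],0).round(3).tolist())
E
```

```text
[ 0.56544054 -0.15671111  0.23168675]
green_face 0.84 [239.6, 332.8] 1430 [[0.495, -0.202, 0.001], [0.527, -0.171, 0.117], [0.568, -0.134, 0.239]]
green_box 0.69 [103.0, 330.6] 37993 [[0.522, -0.243, 0.054], [0.636, -0.17, 0.145], [0.694, -0.098, 0.163]]
```

View pics/w1.png

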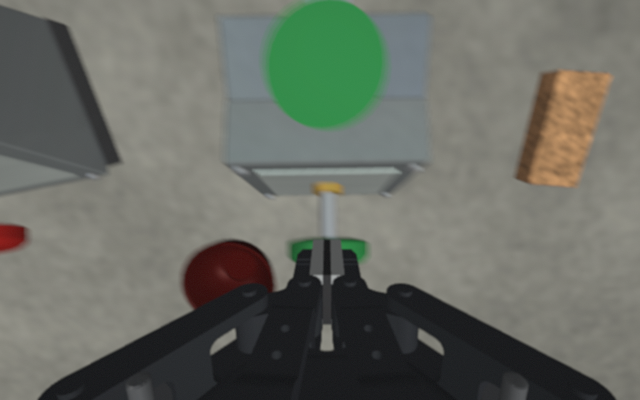

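Wrist view: the stem (col 328) lines up with the fingers, and the green rim is just in front of the fingertips at row 245. The red box and bowl are clear. I'll let the arm settle, then descend into the gap.

arm_command --plan "-1 -2 1 0 0;-1 0 0 0 0;-1 0 0 0 0;-1 0 0 20 0;-1 0 0 20 0;-1 0 0 15 0;-1 0 0 10 0;-1 0 0 10 0;-1 0 0 10 0;-1 0 0 5 0;-1 0 0 5 0;-1 0 0 5 0;-1 0 0 4 0;-1 0 0 0 0;-1 0 0 0 0;-1 0 0 0 0"

```text
time_s: 4.25
ee_pos: [0.559, -0.1675, 0.1277]
tcp_rot: [180.0, -0.0, -2.6]
ft_force: [-0.8, -0.2, 0.5]
width: -0.0
grasp_force: 0.0
```

arm_command --plan "-1 -3 0 0 0;-1 -3 0 0 0;-1 -2 0 0 0;-1 -1 0 0 0;-1 -1 0 0 0;-1 0 0 0 0;-1 0 0 0 0"

```text
time_s: 4.83
ee_pos: [0.5488, -0.1671, 0.1274]
tcp_rot: [180.0, -0.0, -2.6]
ft_force: [0.0, -0.5, -0.7]
width: 0.002
grasp_force: 0.0
```

arm_command --plan "-1 -1 0 0 0;-1 -1 0 0 0;-1 0 0 0 0;-1 0 0 0 0"

```text
time_s: 5.17
ee_pos: [0.5467, -0.167, 0.1273]
tcp_rot: [180.0, -0.0, -2.6]
ft_force: [1.3, -0.7, -0.0]
width: 0.002
grasp_force: 0.0
```

arm_command --plan "-1 -1 0 0 0;-1 -1 0 0 0;-1 0 0 0 0;-1 0 0 0 0"

```text
time_s: 5.5
ee_pos: [0.5447, -0.1669, 0.1273]
tcp_rot: [180.0, -0.0, -2.6]
ft_force: [-0.1, 0.1, 0.4]
width: -0.003
grasp_force: 0.0
```

arm_command --plan "-1 -0.9 0 -0.4 0;-1 -0.9 0 -0.4 0;-1 0 0 0 0;-1 0 0 0 0"

```text
time_s: 5.83
ee_pos: [0.5429, -0.1668, 0.1282]
tcp_rot: [180.0, -0.0, -2.6]
ft_force: [-0.6, -0.4, -0.6]
width: -0.003
grasp_force: 0.0
```

arm_command --plan "-1 -0.9 0 -0.4 0;-1 -0.9 0 -0.4 0;-1 0 0 0 0;-1 0 0 0 0"

```text
time_s: 6.17
ee_pos: [0.5411, -0.1667, 0.129]
tcp_rot: [180.0, -0.0, -2.6]
ft_force: [-0.2, -0.6, 0.2]
width: 0.003
grasp_force: 0.0
```

arm_command --plan "-1 -0.9 0 -0.4 0;-1 -0.9 0 -0.4 0;-1 0 0 0 0;-1 0 0 0 0"

```text
time_s: 6.5
ee_pos: [0.5399, -0.1667, 0.1299]
tcp_rot: [180.0, -0.1, -2.6]
ft_force: [3.1, -0.1, -0.6]
width: 0.001
grasp_force: 1.2
```

arm_command --plan "-1 -0.9 0 -0.4 0;-1 0 0 0 0;-1 0 0 0 0"

```text
time_s: 6.75
ee_pos: [0.5388, -0.1666, 0.1304]
tcp_rot: [180.0, -0.1, -2.6]
ft_force: [2.1, 0.2, -0.7]
width: 0.002
grasp_force: 1.4
```

arm_command --plan "-1 -0.9 0 -0.4 0;-1 0 0 0 0;-1 0 0 0 0"

```text
time_s: 7.0
ee_pos: [0.5378, -0.1666, 0.1308]
tcp_rot: [180.0, -0.0, -2.6]
ft_force: [2.6, -0.1, 1.9]
width: -0.003
grasp_force: 1.4
```

arm_command --plan "-1 -0.9 0 -0.4 0;-1 0 0 0 0;-1 0 0 0 0"

```text
time_s: 7.25
ee_pos: [0.537, -0.1666, 0.1312]
tcp_rot: [180.0, -0.0, -2.6]
ft_force: [3.9, 0.3, 1.0]
width: 0.0
grasp_force: 1.7
```

arm_command --plan "-1 -0.9 0 -0.4 0;-1 0 0 0 0;-1 0 0 0 0"

```text
time_s: 7.5
ee_pos: [0.5365, -0.1665, 0.1314]
tcp_rot: [180.0, -0.1, -2.6]
ft_force: [5.7, -0.5, -0.8]
width: -0.001
grasp_force: 2.5
```

arm_command --plan "-1 -0.9 0 -0.4 0;-1 0 0 0 0;-1 0 0 0 0"

```text
time_s: 7.75
ee_pos: [0.5362, -0.1665, 0.1317]
tcp_rot: [180.0, -0.2, -2.6]
ft_force: [7.3, 0.4, -2.5]
width: -0.002
grasp_force: 3.4
```

arm_command --plan "-1 -0.9 0 -0.4 0;-1 0 0 0 0;-1 0 0 0 0"

```text
time_s: 8.0
ee_pos: [0.536, -0.1664, 0.1321]
tcp_rot: [180.0, -0.3, -2.6]
ft_force: [9.0, -0.1, -4.8]
width: 0.001
grasp_force: 4.3
```

arm_command --plan "-1 -0.9 0 -0.4 0;-1 0 0 0 0;-1 0 0 0 0"

```text
time_s: 8.25
ee_pos: [0.5355, -0.1664, 0.1325]
tcp_rot: [180.0, -0.3, -2.6]
ft_force: [9.2, -0.4, -6.7]
width: 0.001
grasp_force: 4.8
```

arm_command --plan "-1 -0.9 0 -0.4 0;-1 0 0 0 0;-1 0 0 0 0"

```text
time_s: 8.5
ee_pos: [0.5353, -0.1664, 0.1329]
tcp_rot: [180.0, -0.4, -2.5]
ft_force: [11.0, -1.3, -6.8]
width: 0.003
grasp_force: 5.5
```

arm_command --plan "-1 -0.9 0 -0.4 0;-1 0 0 0 0;-1 0 0 0 0"

```text
time_s: 8.75
ee_pos: [0.5351, -0.1663, 0.1334]
tcp_rot: [180.0, -0.5, -2.5]
ft_force: [12.4, -1.3, -7.9]
width: 0.001
grasp_force: 6.3
```

arm_command --plan "-1 -0.9 0 -0.4 0;-1 0 0 0 0;-1 0 0 0 0"

```text
time_s: 9.0
ee_pos: [0.535, -0.1662, 0.134]
tcp_rot: [180.0, -0.6, -2.5]
ft_force: [13.2, -1.2, -10.0]
width: 0.003
grasp_force: 7.0
```

arm_command --plan "-1 -0.9 0 -0.4 0;-1 0 0 0 0;-1 0 0 0 0"

```text
time_s: 9.25
ee_pos: [0.5348, -0.166, 0.1344]
tcp_rot: [180.0, -0.7, -2.5]
ft_force: [15.6, -0.6, -11.1]
width: 0.001
grasp_force: 7.8
```

arm_command --plan "-1 -0.9 0 -0.4 0;-1 0 0 0 0;-1 0 0 0 0"

```text
time_s: 9.5
ee_pos: [0.5347, -0.1659, 0.135]
tcp_rot: [180.0, -0.8, -2.5]
ft_force: [17.5, -1.8, -12.2]
width: -0.002
grasp_force: 8.6
```

```bash
python3 - <<'E'
from h import *
f=grab_frame("side"); cv2.imwrite("pics/s2.png",cv2.resize(f["image"][110:230,290:450,::-1],None,fx=5,fy=5,interpolation=2)[:600,:800])
k=regions_of("green_face",f)[0]; P=pts(f,k["pixels"]);print(k["conf"],np.percentile(P,[2,50,98],0).round(3).tolist())
g=grab_frame("wrist");cv2.imwrite("pics/w2.png",g["image"][:,:,::-1])
s=arm.get_state();print(s["ft_force"],s["ft_torque"])
E
```

```text
0.75 [[0.481, -0.218, 0.093], [0.497, -0.161, 0.127], [0.554, -0.132, 0.153]]
[ 17.22300937  -1.54113382 -12.71199096] [-0.14529217 -3.76801899  0.04331576]
```

View pics/s2.png

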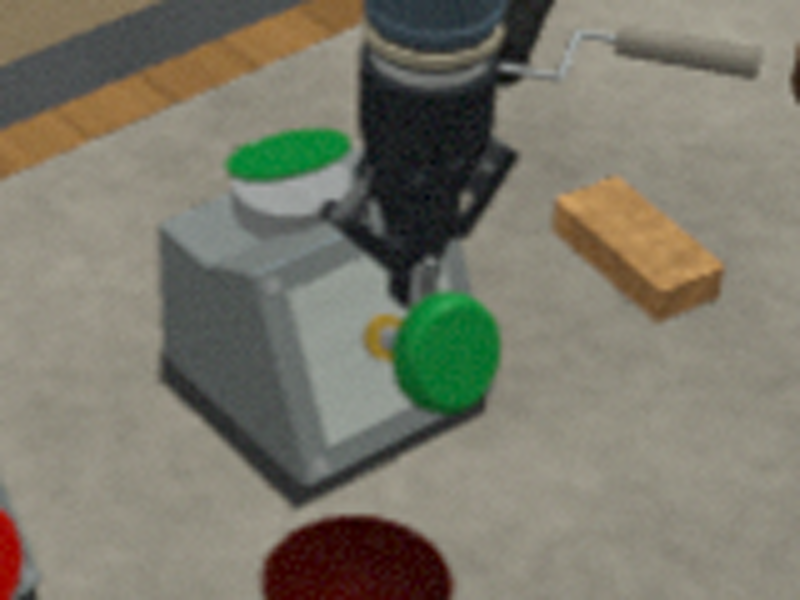

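View pics/w2.png

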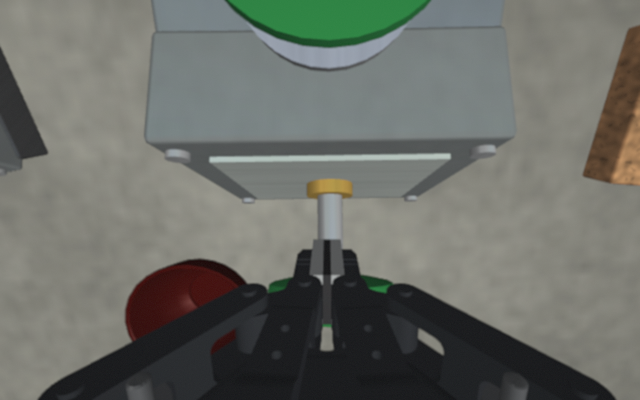

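Both views show the finger correctly behind the rim, with about 15 mm of overlap. The knob is only about 5 mm out, with the flap barely lifted, so it is on the stiff stage. I'll go on gently and only horizontally, because the fingertip has been sliding up behind the rim.

arm_command --plan "-1 -1 0 1 0;-1 0 0 1 0;-1 0 0 1 0;-1 0 0 0 0"

```text
time_s: 9.98
ee_pos: [0.5351, -0.1661, 0.1344]
tcp_rot: [179.9, -1.0, -2.5]
ft_force: [16.4, 0.2, 0.6]
width: -0.001
grasp_force: 7.6
```

arm_command --plan "-1 -1 0 0 0;-1 0 0 0 0;-1 0 0 0 0"

```text
time_s: 10.23
ee_pos: [0.535, -0.166, 0.1345]
tcp_rot: [179.9, -1.1, -2.5]
ft_force: [17.7, -0.6, -1.5]
width: 0.001
grasp_force: 8.6
```

arm_command --plan "-1 -1 0 0 0;-1 0 0 0 0;-1 0 0 0 0"

```text
time_s: 10.48
ee_pos: [0.5348, -0.166, 0.1346]
tcp_rot: [179.9, -1.2, -2.5]
ft_force: [19.3, -0.2, -3.2]
width: -0.001
grasp_force: 9.5
```

arm_command --plan "-1 -1 0 0 0;-1 0 0 0 0;-1 0 0 0 0"

```text
time_s: 10.73
ee_pos: [0.5347, -0.166, 0.1347]
tcp_rot: [179.9, -1.3, -2.5]
ft_force: [21.5, -0.4, -4.2]
width: -0.002
grasp_force: 10.3
```

```bash
cat >> h.py <<'E'
def dist(n="scene"):
    "face-to-panel distance along n, from depth; home = 72 mm"
    f=grab_frame(n); m=R.from_euler('z',-2.6,degrees=True).apply(N)
    b=regions_of("green_box",f)[0]["pixels"]
    k=[o for o in regions_of("green_face",f) if abs(np.median(pts(f,o["pixels"])[:,1])+.165)<.03][0]["pixels"]
    h=lambda P:np.histogram(P@m,bins=np.arange(-.75,0.2,.002))
    def mode(P):
        d=P@m; c,e=h(P); x=e[c.argmax()]+.001; return np.median(d[abs(d-x)<.003]),c.max()
    P=pts(f,b); P=P[(P[:,2]>.04)&(P[:,2]<.145)&(P[:,0]>.533)&(abs(P[:,1]+.167)<.06)]
    K=pts(f,cv2.erode(k.astype(np.uint8),np.ones((3,3)))>0)
    a,c=mode(K),mode(P); return (a[0]-c[0])*1000,a,c
E
python3 -c "
from h import *
for n in ['side','scene']: print(n,dist(n))"
```

```text
side (np.float64(76.64264111508862), (np.float64(-0.40057372085225373), np.int64(100)), (np.float64(-0.47721636196734235), np.int64(215)))Traceback (most recent call last):
  File "<string>", line 3, in <module>
    for n in ['side','scene']: print(n,dist(n))
                                       ~~~~^^^
  File "h.py", line 14, in dist
    k=[o for o in regions_of("green_face",f) if abs(np.median(pts(f,o["pixels"])[:,1])+.165)<.03][0]["pixels"]
      ~~~~~~~~~~~~~~~~~~~~~~~~~~~~~~~~~~~~~~~~~~~~~~~~~~~~~~~~~~~~~~~~~~~~~~~~~~~~~~~~~~~~~~~~~~~^^^
IndexError: list index out of range
```

```bash
python3 - <<'E'
from h import *
f=grab_frame("wrist"); C=np.linalg.inv(f["world_to_cam"]); print("cam",C[:3,3].round(3),"fwd",C[:3,2].round(2))
s=arm.get_state(); print(s["ee_pos"],s["ft_force"],s["ft_torque"],s["joint_positions"].round(1))
for o in regions_of("green_box",f)[:1]:
    P=pts(f,o["pixels"]);P=P[P[:,2]>.156]; print("flap",len(P),P.min(0),P.max(0))
    for a in np.arange(.60,.70,.01):
        q=P[abs(P[:,0]-a)<.005]; print(a.round(2),len(q),q[:,2].max().round(3) if len(q) else 0)
print(dist("side"))
E
```

```text
cam [ 0.603 -0.168  0.279] fwd [-0.26  0.01 -0.97]
[ 0.53468036 -0.16597563  0.13470881] [21.18021334 -0.31416362 -3.84353183] [-0.15110171 -4.36481063  0.0493348 ] [ 19.8  22.   -8.6 109.9   4.2  47.1 -83.4]
flap 6694 [ 0.53996145 -0.19911233  0.17561617] [ 0.63654736 -0.14061281  0.18587824]
0.6 0 0
0.61 0 0
0.62 959 0.186
0.63 5683 0.185
0.64 36 0.18
0.65 0 0
0.66 0 0
0.67 0 0
0.68 0 0
0.69 0 0
(np.float64(76.43397457780732), (np.float64(-0.4006192818835186), np.int64(111)), (np.float64(-0.4770532564613259), np.int64(202)))
```

arm_command --plan "-1 -1 0 0 0;-1 0 0 0 0;-1 0 0 0 0"

```text
time_s: 11.53
ee_pos: [0.5345, -0.166, 0.1348]
tcp_rot: [179.9, -1.4, -2.5]
ft_force: [23.1, -1.6, -6.3]
width: -0.003
grasp_force: 11.2
```

arm_command --plan "-1 -1 0 0 0;-1 0 0 0 0;-1 0 0 0 0"

```text
time_s: 11.78
ee_pos: [0.5297, -0.1661, 0.1351]
tcp_rot: [179.9, -0.9, -2.5]
ft_force: [10.0, 0.0, 7.7]
width: 0.001
grasp_force: 5.4
```

arm_command --plan "-1 0 0 0 0;-1 0 0 0 0"

```text
time_s: 11.95
ee_pos: [0.5246, -0.1661, 0.1331]
tcp_rot: [180.0, -0.3, -2.6]
ft_force: [3.6, -0.6, 2.6]
width: 0.001
grasp_force: 2.3
```

arm_command --plan "-1 0 0 0 0;-1 0 0 0 0;-1 0 0 0 0;-1 0 0 0 0"

```text
time_s: 12.28
ee_pos: [0.5225, -0.166, 0.1315]
tcp_rot: [180.0, -0.0, -2.6]
ft_force: [4.1, -0.7, 3.8]
width: 0.001
grasp_force: 2.2
```

```bash
python3 -c "
from h import *
s=arm.get_state();print(s['ee_pos'],s['ft_force'],s['grasp_force'])
print(dist('side'));print(dist('side'))
f=grab_frame('wrist');P=pts(f,regions_of('green_box',f)[0]['pixels']);P=P[P[:,2]>.157];print(np.percentile(P,[1,50,99],0))
"
```

```text
[ 0.52252163 -0.16600332  0.1315339 ] [ 4.06858379 -0.66034588  3.84388084] 2.1660506636817445Traceback (most recent call last):
  File "<string>", line 4, in <module>
    print(dist('side'));print(dist('side'))
          ~~~~^^^^^^^^
  File "h.py", line 13, in dist
    b=regions_of("green_box",f)[0]["pixels"]
      ~~~~~~~~~~~~~~~~~~~~~~~~~^^^
IndexError: list index out of range
```

```bash
python3 - <<'E'
from h import *
for n in ["side","scene"]:
  for _ in range(2):
    try: print(n,dist(n))
    except IndexError: print(n,"miss")
f=grab_frame('side');cv2.imwrite("pics/s3.png",cv2.resize(f["image"][110:230,290:450,::-1],None,fx=5,fy=5,interpolation=2))
f=grab_frame('wrist');r=regions_of('green_box',f)
if r: P=pts(f,r[0]['pixels']);P=P[P[:,2]>.157];print(np.percentile(P,[1,50,99],0))
print(arm.get_state()["ft_force"])
E
```

```text
side (np.float64(90.07733352844055), (np.float64(-0.3870205059944901), np.int64(110)), (np.float64(-0.47709783952293067), np.int64(232)))
side (np.float64(90.53466135179028), (np.float64(-0.3866963322373062), np.int64(111)), (np.float64(-0.4772309935890965), np.int64(231)))
scene miss
scene miss
[[ 0.49482646 -0.18573865  0.1571466 ]
 [ 0.50093739 -0.16470899  0.15861832]
 [ 0.52983145 -0.15866858  0.17788954]]
[ 3.87304468 -0.36958814  3.00890857]
```

View pics/s3.png

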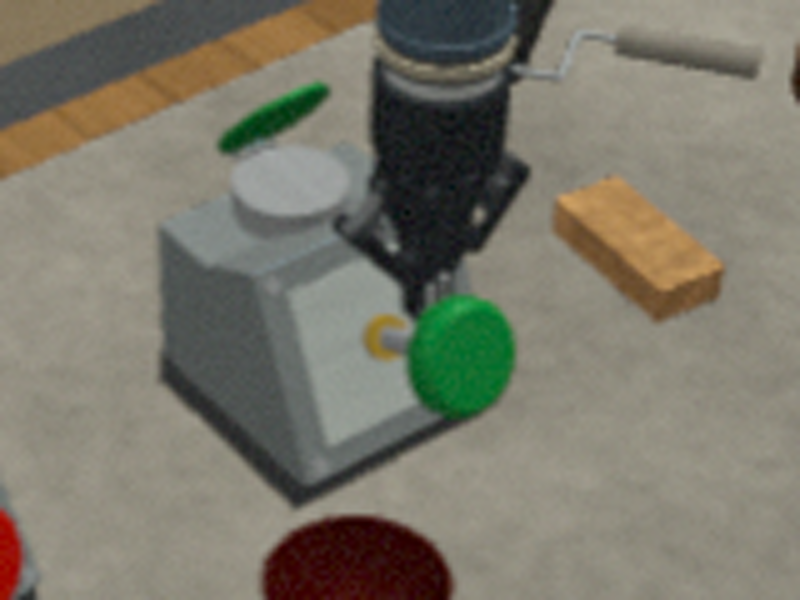

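The flap now stands well open and the face is about 90 mm from the panel, so the knob is about 18–19 mm out, at the first click. I'll back the finger off into the gap, then raise it.

arm_command --plan "-1 2 0 0 0;-1 3 0 0 0;-1 4 0 0 0;-1 5 0 0 0;-1 0 0 0 0;-1 0 0 0 0"

```text
time_s: 13.63
ee_pos: [0.5364, -0.1663, 0.1311]
tcp_rot: [-180.0, 0.1, -2.6]
ft_force: [-0.6, 0.4, -0.2]
width: -0.001
grasp_force: 0.0
```

```bash
python3 - <<'E'
from h import *
print(arm.get_state()["ft_force"],arm.get_state()["time_s"])
for _ in range(3):
    try: print(dist("side"));break
    except IndexError: print("miss")
E
```

```text
[-0.58322205  0.39863331 -0.19850629] 13.6333
(np.float64(90.2801962208022), (np.float64(-0.3868859344657251), np.int64(98)), (np.float64(-0.4771661306865273), np.int64(224)))
```

arm_command --plan "-1 0 0 -5 0;-1 0 0 -15 0;-1 0 0 -20 0;-1 0 0 -20 0;-1 0 0 -20 0;-1 0 0 -15 0;-1 -15 0 0 0;-1 -20 0 0 0;-1 -20 0 0 0;-1 -20 0 0 0;-1 -15 0 0 0;-1 0 0 0 0;-1 0 0 0 0;-1 0 0 0 0;-1 0 0 0 0;-1 0 0 0 0;-1 0 0 0 0;-1 0 0 0 0;-1 0 0 0 0;-1 0 0 0 0"

```text
time_s: 15.45
ee_pos: [0.4467, -0.1624, 0.2264]
tcp_rot: [-180.0, 0.0, -2.6]
ft_force: [-0.4, 0.1, -0.0]
width: -0.001
grasp_force: 0.0
```

arm_command --plan "-1 0 0 0 0;-1 0 0 0 0;-1 0 0 0 0;-1 0 0 0 0;-1 0 0 0 0;-1 0 0 0 0;-1 0 0 0 0;-1 0 0 20 0;-1 0 0 20 0;-1 0 0 20 0;-1 0 0 15 0;-1 0 0 15 0;-1 0 0 5 0;-1 0 0 0 0;-1 0 0 0 0;-1 0 0 0 0"

```text
time_s: 16.78
ee_pos: [0.4474, -0.1627, 0.1324]
tcp_rot: [180.0, -0.1, -2.6]
ft_force: [-0.8, 0.3, 0.7]
width: -0.003
grasp_force: 0.0
```

```bash
python3 - <<'E'
from h import *
s=arm.get_state();print(s["ft_force"],s["ee_pos"],s["time_s"])
for _ in range(3):
    try: print(dist("side"));break
    except IndexError: print("miss")
E
```

```text
[-0.81393408  0.25347901  0.71998744] [ 0.44740244 -0.16265586  0.1324429 ] 16.7833
(np.float64(90.63904132752637), (np.float64(-0.38662590950426834), np.int64(59)), (np.float64(-0.4772649508317947), np.int64(279)))
```

arm_command --plan "-1 4 0 0 0;-1 4 0 0 0;-1 4 0 0 0;-1 3 0 0 0;-1 2 0 0 0;-1 0 0 0 0;-1 0 0 0 0"

```text
time_s: 17.52
ee_pos: [0.4637, -0.1632, 0.1314]
tcp_rot: [-180.0, 0.0, -2.6]
ft_force: [-0.1, 0.7, 0.1]
width: 0.005
grasp_force: 0.0
```

arm_command --plan "-1 1.5 0 0 0;-1 1.5 0 0 0;-1 1 0 0 0;-1 0 0 0 0;-1 0 0 0 0"

```text
time_s: 17.93
ee_pos: [0.4676, -0.1634, 0.1315]
tcp_rot: [180.0, -0.0, -2.6]
ft_force: [0.2, -0.1, -0.9]
width: 0.001
grasp_force: 0.0
```

arm_command --plan "-1 1 0 0.4 0;-1 1 0 0.4 0;-1 0 0 0 0;-1 0 0 0 0"

```text
time_s: 18.27
ee_pos: [0.4697, -0.1635, 0.1307]
tcp_rot: [180.0, -0.0, -2.6]
ft_force: [0.3, -0.2, -0.2]
width: -0.002
grasp_force: 0.0
```

arm_command --plan "-1 1 0 0.4 0;-1 1 0 0.4 0;-1 0 0 0 0;-1 0 0 0 0"

```text
time_s: 18.6
ee_pos: [0.4715, -0.1636, 0.1299]
tcp_rot: [180.0, 0.0, -2.6]
ft_force: [-0.3, -0.5, 0.3]
width: -0.0
grasp_force: 0.4
```

arm_command --plan "-1 1 0 0.4 0;-1 1 0 0.4 0;-1 0 0 0 0;-1 0 0 0 0"

```text
time_s: 18.93
ee_pos: [0.4733, -0.1637, 0.129]
tcp_rot: [-180.0, 0.0, -2.6]
ft_force: [-3.2, 0.8, 0.7]
width: 0.002
grasp_force: 1.0
```

arm_command --plan "-1 1 0 0.4 0;-1 1 0 0.4 0;-1 0 0 0 0;-1 0 0 0 0"

```text
time_s: 19.27
ee_pos: [0.4743, -0.1637, 0.1284]
tcp_rot: [-180.0, 0.2, -2.6]
ft_force: [-5.8, 0.8, 5.6]
width: -0.003
grasp_force: 4.0
```

arm_command --plan "-1 1 0 0.4 0;-1 1 0 0.4 0;-1 0 0 0 0;-1 0 0 0 0"

```text
time_s: 19.6
ee_pos: [0.4751, -0.1638, 0.1279]
tcp_rot: [-180.0, 0.3, -2.6]
ft_force: [-10.5, 0.6, 12.1]
width: 0.003
grasp_force: 6.9
```

arm_command --plan "-1 1 0 0.2 0;-1 0 0 0 0;-1 0 0 0 0"

```text
time_s: 19.85
ee_pos: [0.4757, -0.1638, 0.1277]
tcp_rot: [-180.0, 0.4, -2.6]
ft_force: [-10.5, 1.7, 12.6]
width: -0.002
grasp_force: 7.4
```

arm_command --plan "-1 1 0 0.2 0;-1 0 0 0 0;-1 0 0 0 0"

```text
time_s: 20.1
ee_pos: [0.476, -0.1638, 0.1275]
tcp_rot: [-180.0, 0.5, -2.6]
ft_force: [-11.6, 1.3, 14.5]
width: -0.002
grasp_force: 8.6
```

arm_command --plan "-1 1 0 0.2 0;-1 0 0 0 0;-1 0 0 0 0"

```text
time_s: 20.35
ee_pos: [0.4789, -0.1639, 0.1265]
tcp_rot: [-180.0, 0.2, -2.6]
ft_force: [-4.1, 1.3, 0.4]
width: 0.001
grasp_force: 2.0
```

arm_command --plan "-1 1 0 0.4 0;-1 1 0 0.4 0;-1 0 0 0 0;-1 0 0 0 0"

```text
time_s: 20.68
ee_pos: [0.4819, -0.164, 0.1255]
tcp_rot: [-180.0, 0.1, -2.6]
ft_force: [-4.6, -0.6, -1.6]
width: 0.003
grasp_force: 1.9
```

arm_command --plan "-1 1 0 0.4 0;-1 1 0 0.4 0;-1 0 0 0 0;-1 0 0 0 0"

```text
time_s: 21.02
ee_pos: [0.4864, -0.1643, 0.1259]
tcp_rot: [180.0, -0.2, -2.6]
ft_force: [-0.9, -0.3, -0.6]
width: -0.001
grasp_force: 0.1
```

arm_command --plan "-1 1 0 0.4 0;-1 1 0 0.4 0;-1 0 0 0 0;-1 0 0 0 0"

```text
time_s: 21.35
ee_pos: [0.4872, -0.1643, 0.1247]
tcp_rot: [180.0, -0.1, -2.6]
ft_force: [0.8, 0.1, -0.7]
width: -0.003
grasp_force: 0.0
```

arm_command --plan "-1 1 0 0.4 0;-1 1 0 0.4 0;-1 0 0 0 0;-1 0 0 0 0"

```text
time_s: 21.68
ee_pos: [0.4887, -0.1644, 0.1237]
tcp_rot: [180.0, -0.0, -2.6]
ft_force: [-0.5, -1.2, 0.2]
width: 0.003
grasp_force: 0.2
```

Jumped in; now press on to the stop.

arm_command --plan "-1 1 0 0.4 0;-1 1 0 0.4 0;-1 0 0 0 0;-1 0 0 0 0"

```text
time_s: 22.02
ee_pos: [0.4906, -0.1645, 0.1228]
tcp_rot: [180.0, -0.0, -2.6]
ft_force: [-0.7, 0.2, 0.7]
width: 0.001
grasp_force: 0.4
```

arm_command --plan "-1 1 0 0.4 0;-1 1 0 0.4 0;-1 0 0 0 0;-1 0 0 0 0"

```text
time_s: 22.35
ee_pos: [0.4909, -0.1645, 0.1225]
tcp_rot: [-180.0, 0.2, -2.6]
ft_force: [-6.3, 1.3, 8.2]
width: -0.002
grasp_force: 4.8
```

arm_command --plan "-1 1 0 0.4 0;-1 1 0 0.4 0;-1 0 0 0 0;-1 0 0 0 0"

```text
time_s: 22.68
ee_pos: [0.4911, -0.1645, 0.1223]
tcp_rot: [-180.0, 0.4, -2.6]
ft_force: [-12.7, 2.1, 17.6]
width: 0.0
grasp_force: 9.5
```

arm_command --plan "-1 1 0 0.4 0;-1 0 0 0 0;-1 0 0 0 0"

```text
time_s: 22.93
ee_pos: [0.4912, -0.1645, 0.1222]
tcp_rot: [-180.0, 0.6, -2.6]
ft_force: [-14.8, 2.2, 22.8]
width: 0.001
grasp_force: 11.8
```

arm_command --plan "-1 -2 0 -1 0;-1 -4 0 -2 0;-1 -8 0 -2 0;-1 -12 0 0 0;-1 -12 0 0 0;-1 0 0 0 0;-1 0 0 0 0;-1 0 0 0 0"

```text
time_s: 23.6
ee_pos: [0.4582, -0.163, 0.1261]
tcp_rot: [180.0, -0.1, -2.6]
ft_force: [0.6, 0.3, -0.2]
width: 0.0
grasp_force: 0.0
```

```bash
python3 - <<'E'
from h import *
print(arm.get_state()["ft_force"],arm.get_state()["ee_pos"])
for _ in range(4):
    try: print(dist("side"))
    except IndexError: print("miss")
f=grab_frame("side")
cv2.imwrite("pics/s4.png",cv2.resize(f["image"][110:230,290:450,::-1],None,fx=5,fy=5,interpolation=2))
E
```

```text
[ 0.55144358  0.34093723 -0.18033482] [ 0.45823428 -0.16301497  0.12607715]
(np.float64(68.70081712342908), (np.float64(-0.40844081071781174), np.int64(58)), (np.float64(-0.4771416278412408), np.int64(257)))
(np.float64(68.61272273765911), (np.float64(-0.40853565408799425), np.int64(56)), (np.float64(-0.47714837682565336), np.int64(269)))
(np.float64(69.83726957008912), (np.float64(-0.40738934309354746), np.int64(52)), (np.float64(-0.4772266126636366), np.int64(270)))
(np.float64(69.84674382076062), (np.float64(-0.40747988362803317), np.int64(49)), (np.float64(-0.4773266274487938), np.int64(248)))
```

View pics/s4.png

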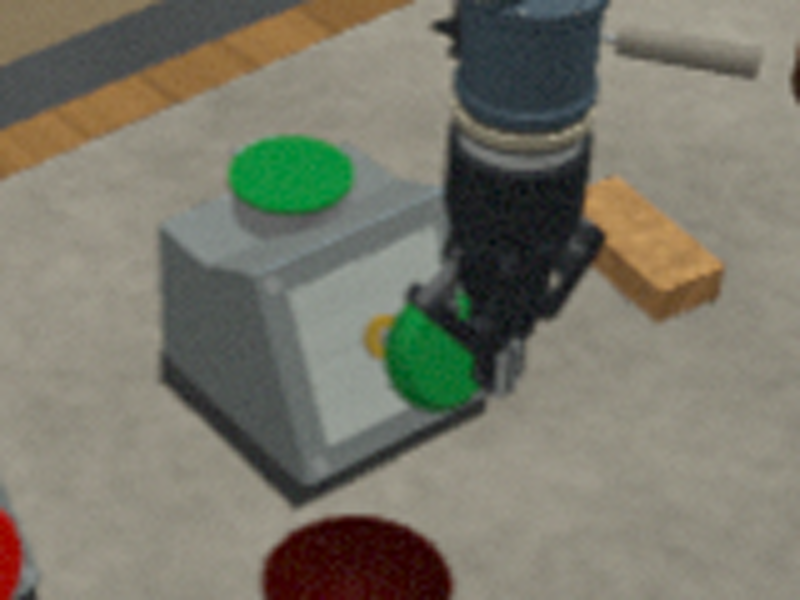

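The knob is home: the flap lies flat, the face has moved about 20.5 mm in since the click, and the stop is hard. I'll lift the hand clear and hand the job in.

arm_command --plan "-1 -5 0 -5 0;-1 0 0 -15 0;-1 0 0 -20 0;-1 0 0 -20 0;-1 0 0 -20 0;-1 0 0 -10 0;-1 0 0 0 0;-1 0 0 0 0;-1 0 0 0 0"

```text
time_s: 25.0
ee_pos: [0.4517, -0.1625, 0.2148]
tcp_rot: [-180.0, 0.1, -2.6]
ft_force: [-0.1, -0.7, 0.3]
width: -0.002
grasp_force: 0.0
```

```bash
python3 - <<'E'
from h import *
for _ in range(2):
    try: print(dist("side"))
    except IndexError: print("miss")
print(arm.close_job())
E
```

```text
(np.float64(69.72719385295927), (np.float64(-0.4077071373550753), np.int64(108)), (np.float64(-0.4774343312080346), np.int64(250)))
(np.float64(68.7236951536384), (np.float64(-0.4084840964711261), np.int64(99)), (np.float64(-0.4772077916247645), np.int64(254)))
the job is handed in; nothing more can be done
None
```

I pulled the green knob to its first click, left it standing untouched for over 3 s, pushed it home to its stop, took the hand away and handed the job in at about 25 s; no verdict came back, the first pull took about 24 N rather than the expected 11 N, and I did not re-measure the red knob, bowl, tin or cork block at the end.

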